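# Program the paint-tinting machine for orange

### The job

Set the studio's paint-tinting machine going on orange, in this order: switch on the black power rocker by pressing down its raised end with the green stripe, push the red key fully down, then the yellow key fully down, and last press the round green start button fully in and let it spring back. Leave the blue and white keys up, do not press start before the rest is set, and leave the cup, paint containers and brush where they are.

Things in the scene. Friction and masses are not known exactly. Their poses are not given: they have to be found in the camera images.
- machine: Grey fixed tinting machine. Origin on the table under the centre of its flat light grey key deck, 200 (x) x 280 (y) mm, 60 mm above the table; x points away from the operator, y left. Far row (x = 50 mm): four colour keys in any order, at y = -90, -30, 30, 90 mm. Near row (x = -45): rocker and start button, at y = -70 and 70, either way round. Left, y = 140 to 390 mm: cup bay and tower.
- power (a joint): Angle of the power rocker in rad: 0 to 0.06 at the start (off, far end raised), 0.4 fully on (far end down). About 0.04 N m (2 N at the stripe) turns it; no spring, it stays where it is left.
- power_on_end (a point): Centre of the green stripe on the raised far end (machine +x) of the black rocker plate (60 x 30 mm, pivot across its middle, 71 mm above the table); the stripe is 22 mm from the pivot on the top surface, about 79 mm above the table when off and 71 mm when on. Pressing straight down here switches it on.
- red_key (a joint): Travel of the red key in m: 0 up, 0.008 fully down. Pushed straight down with about 3 N (plus a little with speed); it has no spring, so it stays where it is left.
- red_key_top (a point): Square red key cap, 26 x 26 mm: centre of its top face, 18 mm above the deck when up (78 mm above the table), 10 mm when fully down.
- yellow_key (a joint): Travel of the yellow key in m: 0 up, 0.008 fully down. Pushed straight down with about 3 N (plus a little with speed); it has no spring, so it stays where it is left.
- yellow_key_top (a point): Square yellow key cap, 26 x 26 mm: centre of its top face, 18 mm above the deck when up (78 mm above the table), 10 mm when fully down.
- blue_key (a joint): Travel of the blue key in m: 0 up, 0.008 fully down. Pushed straight down with about 3 N (plus a little with speed); it has no spring, so it stays where it is left.
- blue_key_top (a point): Square blue key cap, 26 x 26 mm: centre of its top face, 18 mm above the deck when up (78 mm above the table), 10 mm when fully down. To be left up.
- white_key (a joint): Travel of the white key in m: 0 up, 0.008 fully down. Pushed straight down with about 3 N (plus a little with speed); it has no spring, so it stays where it is left.
- white_key_top (a point): Square white key cap, 26 x 26 mm: centre of its top face, 18 mm above the deck when up (78 mm above the table), 10 mm when fully down. To be left up.
- start (a joint): Travel of the start button in m: 0 out, 0.006 fully in. Spring return: starts to move at about 1.5 N, fully in at 5 N.
- start_top (a point): Centre of the top of the round green start button, 36 mm across, in a 52 mm steel collar; its top is 82 mm above the table when out.
- mix_cup: White empty mixing cup standing loose in the 30 mm high bay, under the canister tower (332 mm tall, no nearer than 240 mm left of the deck centre), 72 mm across the rim, 85 mm tall, origin under its foot. Bystander.
- orange_bottle: Orange paint bottle with black cap, 60 mm across, 120 mm tall, standing on the table to the right (-y) of the machine, origin under its foot. Bystander.
- brown_jar: Red-brown paint jar, 68 mm across, 95 mm tall, standing on the table to the right of the machine, origin under its foot. Bystander.
- paint_brush: Brush about 200 mm long lying on the table beyond the machine's far side; its own x axis runs along it. Bystander.

How it is judged:
By the outcome, as a careful person would: the job done as asked, in the order asked, and still so for the second after the job is handed in, with the robot touching nothing.
It also fails if it takes over 58 s, if anything falls off the work surface, if the arm or the gripper's body presses on something with over 40 N, if the wrist force passes 120 N, or if a joint passes its speed limit or range.

### The arm

A 7-joint arm with a two-finger parallel gripper is mounted at the origin on the work surface. World frame = base frame: x ahead of the robot, y to its left, z up, the work surface at z = 0. Lengths are in mm, angles in rad, forces in N, time in s.
With the tool pointing down it reaches from about 350 to 900 mm from the base axis. Payload 7.2 kg.
Tool frame: the origin (TCP) lies at the very end of the fingers, on their centre line; the grasp point (between the pads) lies 19 mm behind it; z points along the fingers, x is the direction in which the jaws open and shut, and the axes are right-handed (so a half turn about z gives the same grasp; the last joint's range is limited). The gripper opens to 88 mm and grips with 3 to 60 N. Pads are 20 mm wide; open, the fingers measure 115 mm over their backs; the gripper's body (75 mm by 178 mm) begins 61 mm behind the grasp point.
Start: joints at [1.035, 0.411, -0.013, 1.596, 0.006, 1.134, -0.082], TCP at [281.817, -557.86, 222.653] pointing down, gripper open.
Joint ranges: [-2.95, 2.95], [-0.29, 1.99], [-1.47, 1.44], [0.14, 2.54], [-1.03, 4.17], [0.13, 1.85], [-2.86, 2.86]. Speed limits (rad/s): [2.39, 2.39, 3.01, 3.01, 3.14, 3.14, 3.14].

### API

Orientations are given as a unit quaternion [x, y, z, w].
In Python, from rig import ctrl gives the robot as it stands.
- The arm moves only by the tool drive_tool, never from a script. Its argument "steps" is text: rows parted by semicolons, each of 5 numbers parted by spaces: the shift along the tool's x, y, z scaled (see below), then the turn about the tool's z scaled (see below), then the closure, from 0 (fully open) to 1 (shut). A call has 1 to 8 rows; each row shifts and turns the commanded pose from where the row before left it, along the tool's axes as they then stand; what a row does not reach is not made up. The controller multiplies each number of a shift by 1 m and each number of a turn by pi rad. A row lasts 1/10 s, in which the tool goes at most 50 mm and 8.59 degrees, less where a joint would pass 70% of its speed; a pose out of reach is approached as far as the arm can. A call with a number of a shift or a turn outside -1 to 1 is refused whole. A call with a gripper value outside its range is refused whole. The fingers move at their own pace and stop on an object; "force" is the grip in N (left out, the last holds). Time passes only in rows, so rows that do not move let the fingers close. It gives the time, the measured TCP pose, the force and the opening at its end, in the units of the state.
- ctrl.read_state(): the state, without advancing time (a new reading comes with each control period).
- ctrl.camera(name): name is "scene" or "side" or "wrist"; returns a dict with "image" (420x560x3 uint8, blue, green, red), "depth" (420x560 float32, mm along the optical axis (not along the pixel's ray), 0 where there is no reading), "fx", "fy", "cx", "cy" (pixels), "k1" (the pictures are not rectified: a ray, as slopes to the right and down, at radius r is drawn at 1 + k1 r^2 times it, then the intrinsics apply), "rvec" (rotation vector, rad) and "tvec" (3), from world to camera coordinates, as OpenCV has them; the wrist camera has in their place "tool_from_camera" (4x4, takes a point from camera to tool coordinates, whose origin is the TCP and whose axes are the tool frame's). Camera axes: x right, y down, z forward; pixel columns grow to the right and rows downward; lengths in mm; the calibration is good to about 2 mm. A picture is of the moment at which its call begins: read the wrist's pose just before it.
- ctrl.sign_off(): hands the job in, once; it reports no verdict.
The state is a dict: "t": time; "joint_pos": joint angles; "qd": joint speeds; "joint_efforts": joint torques, N m; "position": TCP position; "eef_rot": TCP orientation; "force": force on the tool from outside, world axes, zero at the start; "torque": the same for the moment, N m; "finger_gap": opening from 0.0 (shut) to 1.0 (fully open).
Only numpy, scipy, OpenCV 4.12 (cv2) and the standard library are available. Lean on these libraries where they do the work, as an engineer would, in place of code of your own. Each camera call takes 0.05 s, during which the arm holds its last target.

## Working session

There is one attempt and no reset: what is moved stays moved. The work goes in short steps, Python scripts to look and compute and a tool call to move; the robot and the scene stay as the last step left them, time stands still between calls to the robot, and variables do not carry over. Pictures are saved under pics/ and viewed, and the job is handed in when it is done.

Besides the shell and the picture viewer there is one more tool, called as name(argument=value, ...) on one line, values as JSON. drive_tool: Moves the arm, as the interface text tells. Its arguments: {"type":"object","properties":{"steps":{"type":"string"},"force":{"type":"number"}},"required":["steps"]}

```bash
mkdir -p pics; python3 - <<'E'
from rig import ctrl
import cv2,pickle
s=ctrl.read_state();print(s)
d={}
for n in("scene","side"):
    c=ctrl.camera(n);d[n]=c;cv2.imwrite(f"pics/{n}0.png",c["image"])
    print(n,{k:v for k,v in c.items() if k not in("image","depth")})
pickle.dump(d,open("c0.pkl","wb"))
E
```

```text
{'t': 0.0, 'joint_pos': array([ 1.03478701,  0.41190907, -0.01271199,  1.59702584,  0.0055712 ,
        1.13431233, -0.08219681]), 'qd': array([ 0.00068319,  0.0001266 ,  0.00047274,  0.00062219,  0.00139038,
       -0.00087396, -0.00140433]), 'joint_efforts': array([ 3.74283190e-04, -5.87952054e+01,  6.41958900e-01, -2.91074413e+01,
       -5.38198510e-02,  1.83338101e-02,  1.34213587e-04]), 'position': array([ 281.57501124, -557.41244224,  221.8108172 ]), 'eef_rot': array([ 8.51746719e-01, -5.23953119e-01, -7.11933363e-04, -3.85788088e-04]), 'force': array([-0.91181613, -0.37499248,  0.06629264]), 'torque': array([-0.03923662, -0.01624275, -0.06163279]), 'finger_gap': 0.9999754022556437}
scene {'fx': 381.72548490908576, 'fy': 381.72548490908576, 'cx': 281.85665469437146, 'cy': 209.87750733488733, 'k1': -0.07606429427744121, 'rvec': array([ 2.17683722,  0.66434861, -0.28343299]), 'tvec': array([-536.3010821 , -140.47173516, 1186.74142393])}
side {'fx': 419.24746898559465, 'fy': 419.24746898559465, 'cx': 278.26009505670004, 'cy': 208.7464285129421, 'k1': 0.02602572068528549, 'rvec': array([ 2.05881702, -0.77602703,  0.38751941]), 'tvec': array([-446.17573324,  300.77950282,  572.74465632])}
```

View pics/scene0.png

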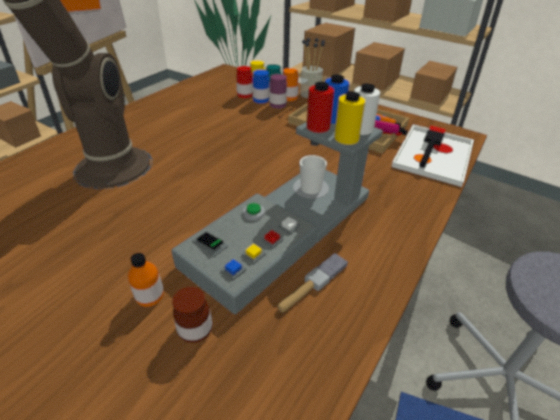

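View pics/side0.png

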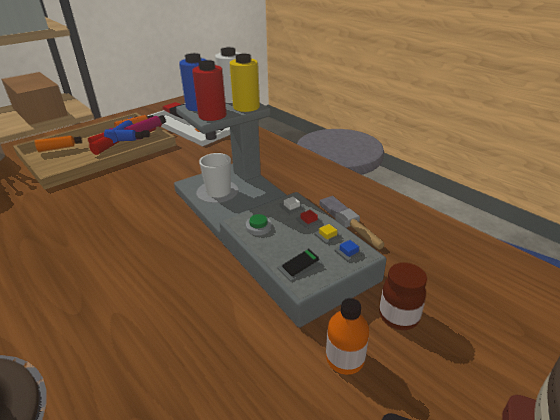

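Scene: keys blue (233,268), yellow (254,251), red (272,237), white (289,225), start (254,209), rocker (210,241). Side: blue (349,248), yellow (328,232), red (309,216), white (292,204), start (259,221), rocker (300,263). From left to right, the keys run white, red, yellow, blue. Start is on the left and the rocker on the right.

```bash
cat > h.py <<'E'
import numpy as np,cv2
from scipy.optimize import least_squares
from scipy.spatial.transform import Rotation as R
def K(c): return np.array([[c["fx"],0,c["cx"]],[0,c["fy"],c["cy"]],[0,0,1]]),np.array([c["k1"],0,0,0,0.])
def proj(c,P):
    k,d=K(c); return cv2.projectPoints(np.float64(P).reshape(-1,1,3),c["rvec"],c["tvec"],k,d)[0][:,0]
def onplane(c,uv,z):
    k,d=K(c); r=cv2.undistortPoints(np.float64(uv).reshape(-1,1,2),k,d)[:,0]
    Rm=cv2.Rodrigues(c["rvec"])[0]; o=-Rm.T@c["tvec"]; v=np.c_[r,np.ones(len(r))]@Rm
    return o+v*((z-o[2])/v[:,2])[:,None]
MOD=dict(white=(50,90,78),red=(50,30,78),yellow=(50,-30,78),blue=(50,-90,78),start=(-45,70,82),stripe=(-23.5,-70,79))
def world(p,q):
    x,y,th=p; c,s=np.cos(th),np.sin(th); q=np.atleast_2d(q)
    return np.c_[x+c*q[:,0]-s*q[:,1],y+s*q[:,0]+c*q[:,1],q[:,2]]
E
python3 - <<'E'
from h import *;import pickle
d=pickle.load(open("c0.pkl","rb"))
uv=dict(scene=dict(blue=(233,266),yellow=(254,250),red=(272,236),white=(290,224),start=(254,208)),side=dict(white=(292,202),red=(309,215),yellow=(328,230),blue=(349,246),start=(259,220)))
for n in uv:
  for k,p in uv[n].items(): 
    c=d[n];print(n,k,onplane(c,p,MOD[k][2])[0].round(1))
def f(p): return np.concatenate([proj(d[n],world(p,MOD[k]))[0]-uv[n][k] for n in uv for k in uv[n]])
best=min((least_squares(f,[600,0,t]) for t in np.arange(-3,3.1,1)),key=lambda r:r.cost)
print(best.x,best.fun.round(1))
p=best.x
for n,(x0,y0,w,h) in dict(scene=(165,185,150,115),side=(215,170,180,140)).items():
  im=cv2.resize(d[n]["image"][y0:y0+h,x0:x0+w],None,fx=5 if n=="scene" else 4,fy=5 if n=="scene" else 4,interpolation=cv2.INTER_CUBIC);s=5 if n=="scene" else 4
  polys=[[(x+a,y+b,78) for a,b in((-13,-13),(13,-13),(13,13),(-13,13))] for x,y,_ in [MOD[k] for k in("white","red","yellow","blue")]]
  polys.append([(-100,-140,60),(100,-140,60),(100,140,60),(-100,140,60)])
  polys.append([(-45+18*np.cos(t),70+18*np.sin(t),82) for t in np.arange(0,6.28,.3)])
  for q in polys:
    u=(proj(d[n],world(p,q))-[x0,y0]+.5)*s
    cv2.polylines(im,[u.round().astype(int)],True,(255,0,255),1)
  cv2.imwrite(f"pics/fit_{n}.png",im)
E
```

```text
scene blue [ 629.  -163.5   78. ]
scene yellow [ 637.  -102.8   78. ]
scene red [644.  -45.6  78. ]
scene white [655.3  10.7  78. ]
scene start [556.3   6.3  82. ]
side white [642.4  14.9  78. ]
side red [635.9 -42.7  78. ]
side yellow [ 628.3 -102.2   78. ]
side blue [ 621.9 -160.3   78. ]
side start [547.5   6.8  82. ]
[ 5.86873387e+02 -6.54424615e+01 -1.28286514e-01] [-0.8 -1.6 -1.3 -1.2 -0.5 -1.6 -1.1 -2.8 -0.8 -1.5  1.1 -1.5  1.3 -1.
  1.4 -1.1  1.5 -0.5  0.5 -1.4]
```

View pics/fit_scene.png

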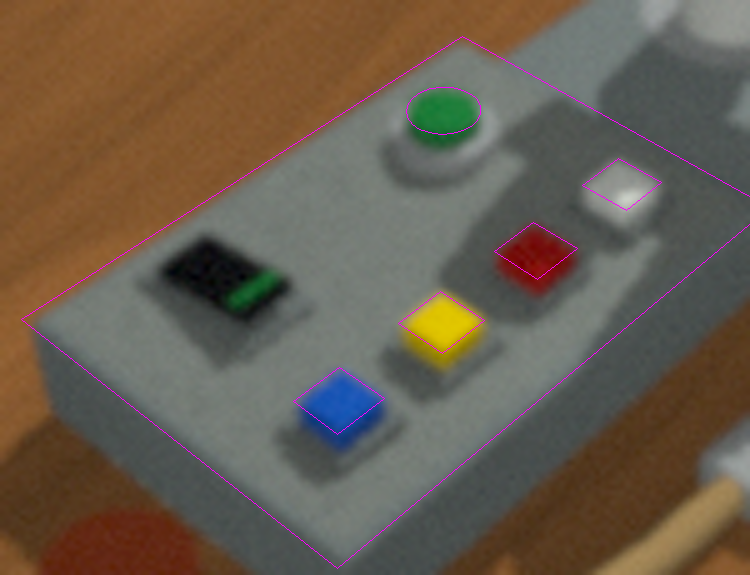

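View pics/fit_side.png

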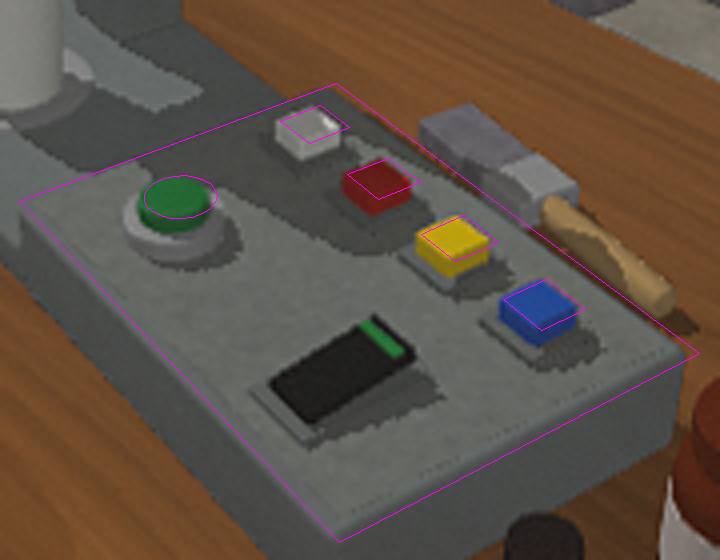

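The projected fit matches to within a few mm. I'll refine it with the wrist camera from above.

drive_tool(steps="-0.025 -0.039 -0.007 0 1;-0.025 -0.039 -0.007 0 1;-0.025 -0.039 -0.007 0 1;-0.025 -0.039 -0.007 0 1;-0.025 -0.039 -0.007 0 1;-0.025 -0.039 -0.007 0 1;-0.025 -0.039 -0.007 0 1;-0.025 -0.039 -0.007 0 1")

```text
t: 0.9
position: [470.5, -236.9, 278.8]
eef_rot: [0.852, -0.524, -0.0, 0.0]
force: [1.3, -0.1, 1.5]
finger_gap: 0.313
```

drive_tool(steps="-0.025 -0.039 -0.007 0 1;-0.025 -0.039 -0.007 0 1;-0.025 -0.039 -0.007 0 1;0 0 0 0.0475 1;0 0 0 0.0475 1;0 0 0 0.0475 1;0 0 0 0.0475 1;0 0 0 0 1")

```text
t: 1.7
position: [540.5, -118.9, 299.2]
eef_rot: [-0.659, 0.752, 0.0, -0.0]
force: [-0.3, -0.9, 0.4]
finger_gap: 0.003
```

```bash
python3 - <<'E'
from rig import ctrl
import cv2,pickle
s=ctrl.read_state();c=ctrl.camera("wrist");cv2.imwrite("pics/w1.png",c["image"])
print({k:s[k] for k in("t","position","eef_rot","force","finger_gap","joint_pos")})
print({k:v for k,v in c.items() if k not in("image","depth")})
pickle.dump((s,c),open("w1.pkl","wb"))
E
```

```text
{'t': 1.7, 'position': array([ 540.49471924, -118.87308917,  299.2458207 ]), 'eef_rot': array([-6.59223422e-01,  7.51947008e-01,  2.82887162e-04, -3.12533069e-04]), 'force': array([-0.26706836, -0.90317651,  0.40847119]), 'finger_gap': 0.0026635418220170345, 'joint_pos': array([ 0.29221211,  0.24314273, -0.20072139,  1.65347542,  0.0506598 ,
        1.25089608, -1.62076114])}
{'fx': 341.3793018457144, 'fy': 341.3793018457144, 'cx': 279.940692159189, 'cy': 208.44560305847165, 'k1': -0.04939215539396389, 'tool_from_camera': array([[ 9.99999047e-01,  1.05575979e-03,  8.89860850e-04,
         2.45495921e-01],
       [-1.25992052e-03,  9.61368270e-01,  2.75262531e-01,
        -7.44649255e+01],
       [-5.64872872e-04, -2.75263390e-01,  9.61368684e-01,
        -1.63054291e+02],
       [ 0.00000000e+00,  0.00000000e+00,  0.00000000e+00,
         1.00000000e+00]])}
```

View pics/w1.png

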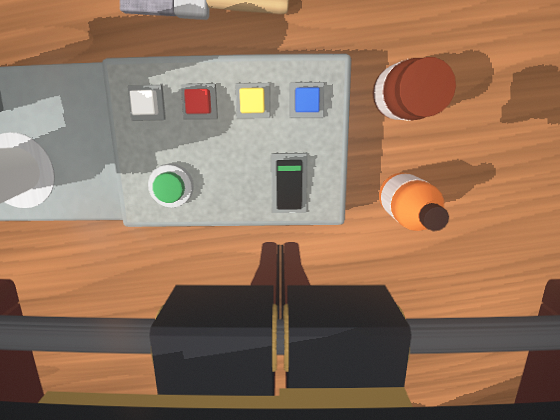

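The wrist picture shows white (145,102), red (197,101), yellow (252,100), blue (307,99), start (168,187) and the stripe (289,167), all clearly visible.

```bash
cat >> h.py <<'E'
def wcam(s,c):
    T=np.eye(4);T[:3,:3]=R.from_quat(s["eef_rot"]).as_matrix();T[:3,3]=s["position"]
    M=np.linalg.inv(T@c["tool_from_camera"]); c=dict(c);c["rvec"]=cv2.Rodrigues(M[:3,:3])[0][:,0];c["tvec"]=M[:3,3];return c
def blobs(im):
    h=cv2.cvtColor(im,cv2.COLOR_BGR2HSV)
    rng=dict(red=((0,150,90),(8,255,255)),yellow=((22,130,140),(35,255,255)),blue=((105,130,120),(125,255,255)),green=((55,120,60),(80,255,255)))
    o={}
    for k,(a,b) in rng.items():
        m=cv2.inRange(h,a,b);n,l,st,ce=cv2.connectedComponentsWithStats(m)
        o[k]=[(ce[i].round(1),st[i].tolist()) for i in np.argsort(-st[1:,4])[:2]+1 if st[i,4]>20]
    return o
E
python3 - <<'E'
from h import *;import pickle
s,c=pickle.load(open("w1.pkl","rb"));c=wcam(s,c)
b=blobs(c["image"]);print(b)
E
```

```text
{'red': [(array([419.2,  87.6]), [384, 57, 72, 63, 3561]), (array([197.2, 100.5]), [185, 89, 25, 24, 584])], 'yellow': [(array([255.3,  99.7]), [240, 88, 24, 25, 131])], 'blue': [(array([306.9,  99.5]), [295, 88, 24, 24, 555])], 'green': [(array([167.2, 187.8]), [153, 173, 29, 30, 643]), (array([288.3, 167.9]), [278, 166, 22, 5, 107])]}
```

```bash
python3 - <<'E'
from h import *;import pickle
s,c=pickle.load(open("w1.pkl","rb"));c=wcam(s,c);d=pickle.load(open("c0.pkl","rb"))
uv=dict(white=(145,102),red=(197.2,100.5),yellow=(251.5,100),blue=(306.9,99.5),start=(168,187),stripe=(288.5,167.9))
for k,p in uv.items():
  dep=c["depth"][int(p[1]),int(p[0])]
  k_,dd=K(c);r=cv2.undistortPoints(np.float64(p).reshape(1,1,2),k_,dd)[0,0]
  Rm=cv2.Rodrigues(c["rvec"])[0];X=Rm.T@(np.array([r[0],r[1],1])*dep-c["tvec"])
  print(k,onplane(c,p,MOD[k][2])[0].round(1),"depth pt",X.round(1))
def f(p): return np.concatenate([proj(c,world(p,MOD[k]))[0]-uv[k] for k in uv])
r=least_squares(f,[587,-65,-.13]);print(r.x,r.fun.round(1))
np.save("pose.npy",r.x)
for k in MOD: print(k,world(r.x,MOD[k])[0].round(1))
t=R.from_quat(s["eef_rot"]).as_matrix();print(t.round(3))
im=c["image"].copy()
for q in [[(x+a,y+b_,78) for a,b_ in((-13,-13),(13,-13),(13,13),(-13,13))] for x,y,_ in [MOD[k] for k in("white","red","yellow","blue")]]+[[(-100,-140,60),(100,-140,60),(100,140,60),(-100,140,60)]]:
  cv2.polylines(im,[proj(c,world(r.x,q)).round().astype(int)],True,(255,0,255),1)
cv2.imwrite("pics/w1fit.png",cv2.resize(im[40:240,90:370],None,fx=2.8,fy=2.8))
E
```

```text
white [643.4  15.1  78. ] depth pt [643.3  14.5  79.6]
red [637.  -41.8  78. ] depth pt [636.9 -42.2  79.6]
yellow [ 629.6 -100.2   78. ] depth pt [ 629.5 -100.3   79.7]
blue [ 622.4 -159.5   78. ] depth pt [ 622.3 -159.4   79.4]
start [548.    8.7  82. ] depth pt [548.3   8.3  83.3]
stripe [ 551.3 -130.6   79. ] depth pt [ 551.4 -130.6   79.8]
[ 5.83468008e+02 -6.53058849e+01 -1.23694122e-01] [-2.6 -0.4 -0.1  0.2  1.   0.1  1.3  0.2 -0.7  0.6  1.1 -0.4]
white [644.2  17.8  78. ]
red [636.8 -41.7  78. ]
yellow [ 629.4 -101.2   78. ]
blue [ 622.  -160.8   78. ]
start [547.4   9.7  82. ]
stripe [ 551.5 -131.9   79. ]
[[-0.131 -0.991 -0.001]
 [-0.991  0.131  0.   ]
 [ 0.     0.001 -1.   ]]
```

View pics/w1fit.png

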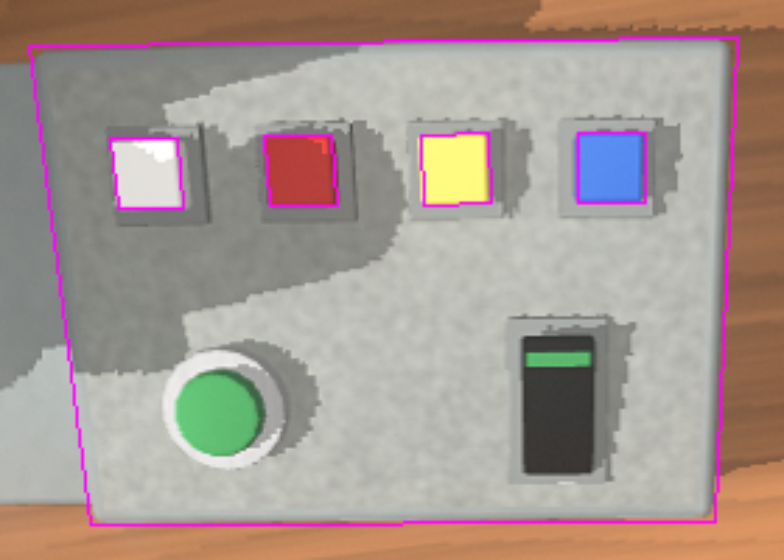

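The overlay agrees to about 1–2 mm, and the depth heights come out at 79–83 mm as expected. Next I'll hover over the rocker stripe.

drive_tool(steps="0.010 -0.0145 0.034 0 1;0 0 0.04 0 1;0 0 0.04 0 1;0 0 0.04 0 1;0 0 0.04 0 1;0 0 0.012 0 1;0 0 0 0 1")

```text
t: 2.45
position: [552.7, -130.5, 92.2]
eef_rot: [-0.661, 0.75, 0.002, -0.001]
force: [0.5, -0.8, 0.9]
finger_gap: 0.003
```

drive_tool(steps="0 0 0.004 0 1;0 0 0.004 0 1;0 0 0.003 0 1;0 0 0.002 0 1;0 0 0.002 0 1;0 0 0.002 0 1;0 0 0 0 1")

```text
t: 3.15
position: [554.3, -130.8, 76.8]
eef_rot: [-0.66, 0.751, -0.0, 0.0]
force: [1.8, -0.8, 1.3]
finger_gap: 0.006
```

drive_tool(steps="0 0 0.001 0 1;0 0 0.001 0 1;0 0 0 0 1")

```text
t: 3.45
position: [554.3, -130.8, 74.8]
eef_rot: [-0.66, 0.751, -0.0, 0.0]
force: [2.3, -0.7, 2.2]
finger_gap: 0.004
```

drive_tool(steps="0 0 0.001 0 1;0 0 0.001 0 1;0 0 0 0 1")

```text
t: 3.75
position: [554.4, -130.8, 72.8]
eef_rot: [-0.66, 0.751, -0.0, 0.0]
force: [3.6, -0.3, 4.0]
finger_gap: 0.005
```

drive_tool(steps="0 0 0.001 0 1;0 0 0 0 1")

```text
t: 3.95
position: [554.5, -130.8, 72.4]
eef_rot: [-0.66, 0.751, -0.001, 0.0]
force: [2.0, -0.2, 9.0]
finger_gap: 0.005
```

drive_tool(steps="0 0 0.001 0 1;0 0 0 0 1")

```text
t: 4.15
position: [554.6, -130.8, 72.1]
eef_rot: [-0.66, 0.751, -0.001, 0.0]
force: [-0.3, 0.6, 15.0]
finger_gap: 0.007
```

drive_tool(steps="0 0 0.001 0 1;0 0 0 0 1")

```text
t: 4.35
position: [554.7, -130.8, 72.0]
eef_rot: [-0.66, 0.751, -0.001, 0.001]
force: [-3.0, -0.1, 24.1]
finger_gap: 0.004
```

The force climbs steeply at 72 mm, so this is the hard stop. I'll lift off and check.

drive_tool(steps="0 0 -0.02 0 1;0 0 -0.04 0 1;0 0.02 -0.04 0 1;0 0.03 -0.04 0 1;0 0.03 -0.03 0 1;0 0 0 0 1")

```text
t: 4.95
position: [472.1, -120.5, 242.9]
eef_rot: [-0.66, 0.751, -0.001, 0.0]
force: [0.6, -0.9, 0.1]
finger_gap: 0.002
```

```bash
cat > look.py <<'E'
import sys
from h import *
from rig import ctrl
n=sys.argv[1];s=ctrl.read_state();c=wcam(s,ctrl.camera("wrist"))
p=np.load("pose.npy");u=proj(c,world(p,[(x,y,70) for x in(-100,100) for y in(-140,140)]))
a=np.clip(u.min(0).astype(int)-5,0,None);b=u.max(0).astype(int)+5
im=c["image"][a[1]:b[1],a[0]:b[0]];f=min(780/im.shape[1],580/im.shape[0]);print(a,b,f,s["position"])
cv2.imwrite(f"pics/{n}.png",cv2.resize(im,None,fx=f,fy=f))
E
python3 look.py w2
```

```text
[39  0] [365 190] 2.392638036809816 [ 472.14968958 -120.52335448  242.86442083]
```

View pics/w2.png

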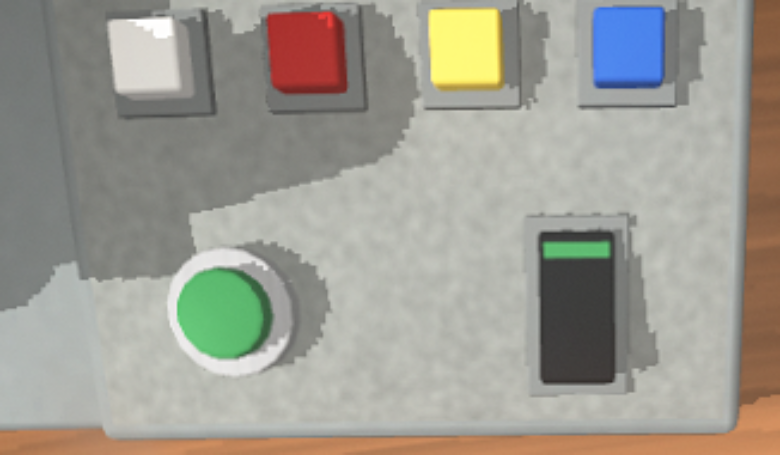

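The rocker's shadow has moved to the near (bottom) end, so it has tipped. I'll confirm with depth.

```bash
cat >> h.py <<'E'
def depthz(c,p,q,w=1):
    # measured height at model point q (x,y,zguess)
    u=proj(c,world(p,q))[0].round().astype(int);d=np.median(c["depth"][u[1]-w:u[1]+w+1,u[0]-w:u[0]+w+1])
    k,dd=K(c);r=cv2.undistortPoints(np.float64(u).reshape(1,1,2),k,dd)[0,0]
    return (cv2.Rodrigues(c["rvec"])[0].T@(np.array([r[0],r[1],1])*d-c["tvec"])).round(1)
E
cat > hts.py <<'E'
from h import *
from rig import ctrl
p=np.load("pose.npy");s=ctrl.read_state();c=wcam(s,ctrl.camera("wrist"))
for k in MOD: print(k,depthz(c,p,MOD[k]))
for x in(-67,-45,-23): print("rocker",x,depthz(c,p,(x,-70,73)))
print("deck",depthz(c,p,(0,0,60)))
E
python3 hts.py
```

```text
white [643.6  17.3  78.9]
red [636.1 -42.1  79. ]
yellow [ 629.4 -101.3   79. ]
blue [ 621.5 -160.6   79.4]
start [547.1   9.9  82.8]
stripe [ 551.6 -131.5   72.7]
rocker -67 [ 509.  -126.9   80.5]
rocker -45 [ 529.9 -129.6   76.6]
rocker -23 [ 551.6 -131.5   72.7]
deck [583.8 -65.6  61.2]
```

Allowing for a +1 mm bias, the stripe is at about 71.6 mm and the near end is up, so power is on. Now the red key.

drive_tool(steps="-0.025 -0.038 0 0 1;-0.025 -0.038 0 0 1;-0.025 -0.038 0 0 1;-0.0245 -0.039 0 0 1;0 0 0.045 0 1;0 0 0.045 0 1;0 0 0.045 0 1;0 0 0.01 0 1")

```text
t: 5.85
position: [634.3, -41.2, 86.6]
eef_rot: [-0.66, 0.751, 0.004, -0.005]
force: [-0.8, 0.6, -0.8]
finger_gap: 0.001
```

drive_tool(steps="0 0 0 0 1;0 0 0 0 1")

```text
t: 6.05
position: [640.0, -41.3, 95.7]
eef_rot: [-0.66, 0.751, -0.0, 0.0]
force: [0.4, -0.3, 0.2]
finger_gap: 0.007
```

drive_tool(steps="0 0.003 0.003 0 1;0 0 0.004 0 1;0 0 0.004 0 1;0 0 0.003 0 1;0 0 0.003 0 1;0 0 0.003 0 1;0 0 0.002 0 1;0 0 0 0 1")

```text
t: 6.85
position: [636.1, -41.1, 72.4]
eef_rot: [-0.66, 0.751, 0.0, -0.0]
force: [0.6, 0.0, 0.8]
finger_gap: 0.004
```

drive_tool(steps="0 0 0.002 0 1;0 0 0.001 0 1;0 0 0 0 1")

```text
t: 7.15
position: [636.1, -41.1, 70.3]
eef_rot: [-0.66, 0.751, -0.0, 0.0]
force: [-1.8, 0.6, 7.1]
finger_gap: 0.007
```

drive_tool(steps="0 0 0.001 0 1;0 0 0.001 0 1;0 0 0 0 1")

```text
t: 7.45
position: [636.2, -41.1, 70.0]
eef_rot: [-0.66, 0.751, -0.0, 0.0]
force: [-7.5, -0.5, 20.3]
finger_gap: 0.009
```

drive_tool(steps="0 0 -0.015 0 1;0 0 -0.02 0 1;0.02 0 0 0 1;0.02 -0.001 0 0 1;0.02 0 0 0 1;0 0 0 0 1;0 0 0 0 1")

```text
t: 8.15
position: [629.4, -100.3, 102.7]
eef_rot: [-0.66, 0.751, 0.0, 0.0]
force: [-0.2, 0.6, -0.4]
finger_gap: 0.003
```

drive_tool(steps="0 0 0.008 0 1;0 0 0.007 0 1;0 0 0.005 0 1;0 0 0.003 0 1;0 0 0.003 0 1;0 0 0.003 0 1;0 0 0.002 0 1;0 0 0 0 1")

```text
t: 8.95
position: [629.5, -100.7, 71.5]
eef_rot: [-0.66, 0.751, -0.0, 0.0]
force: [1.0, -0.3, -0.2]
finger_gap: -0.001
```

drive_tool(steps="0 0 0.001 0 1;0 0 0.001 0 1;0 0 0.001 0 1;0 0 0 0 1")

```text
t: 9.35
position: [629.7, -100.9, 70.2]
eef_rot: [-0.66, 0.751, -0.001, 0.0]
force: [-4.7, 1.3, 11.7]
finger_gap: 0.006
```

drive_tool(steps="0 0 0.001 0 1;0 0 0 0 1")

```text
t: 9.55
position: [629.7, -101.0, 70.1]
eef_rot: [-0.66, 0.751, -0.001, 0.0]
force: [-6.7, 0.9, 18.4]
finger_gap: 0.003
```

drive_tool(steps="0 0 -0.02 0 1;0 0.02 -0.03 0 1;0 0.04 -0.02 0 1;0 0.045 -0.02 0 1;0 0.04 -0.03 0 1;0 0.02 -0.03 0 1;0 0 -0.01 0 1;0 0 0 0 1")

```text
t: 10.35
position: [467.2, -80.0, 229.4]
eef_rot: [-0.66, 0.751, -0.002, 0.001]
force: [0.3, -1.7, 0.5]
finger_gap: 0.005
```

```bash
python3 look.py w3; python3 hts.py
```

```text
[72  0] [416 183] 2.2674418604651163 [467.18500765 -80.03280813 229.40034039]
white [644.   17.5  78.6]
red [639.3 -40.3  70.4]
yellow [nan nan nan]
blue [nan nan nan]
start [547.4   9.3  83.2]
stripe [ 552.1 -132.8   72.2]
rocker -67 [ 509.3 -125.9   80.4]
rocker -45 [ 530.  -128.4   76.5]
rocker -23 [ 552.3 -132.    72. ]
deck [583.3 -65.4  61.4]
  return _methods._mean(a, axis=axis, dtype=dtype,
  ret = ret.dtype.type(ret / rcount)
```

View pics/w3.png

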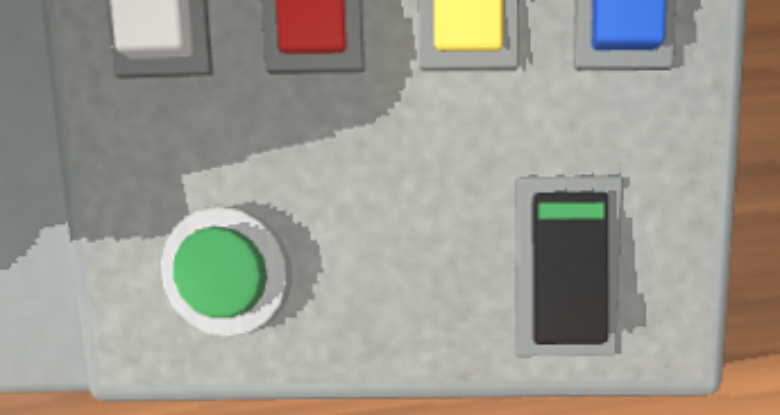

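The rocker is on and red is down, but the yellow and blue keys are partly cut off at the top of the view. I'll go a bit higher and look again.

drive_tool(steps="0 -0.02 -0.04 0 1;0 -0.02 -0.03 0 1;0 0 0 0 1;0 0 0 0 1")

```text
t: 10.85
position: [505.8, -84.6, 295.8]
eef_rot: [-0.66, 0.751, 0.001, -0.001]
force: [0.6, -0.3, 0.0]
finger_gap: 0.007
```

```bash
python3 look.py w4; python3 hts.py
```

```text
[112   6] [391 204] 2.795698924731183 [505.75562255 -84.61039604 295.75194563]
white [643.9  17.8  79. ]
red [637.8 -40.3  71.3]
yellow [ 629.9 -101.2   71. ]
blue [ 621.4 -160.7   78.8]
start [547.7   8.8  83.1]
stripe [ 551.5 -132.4   72.7]
rocker -67 [ 509.7 -126.3   80.5]
rocker -45 [ 530.3 -128.7   76.9]
rocker -23 [ 551.5 -132.4   72.7]
deck [583.8 -65.9  61.4]
```

View pics/w4.png

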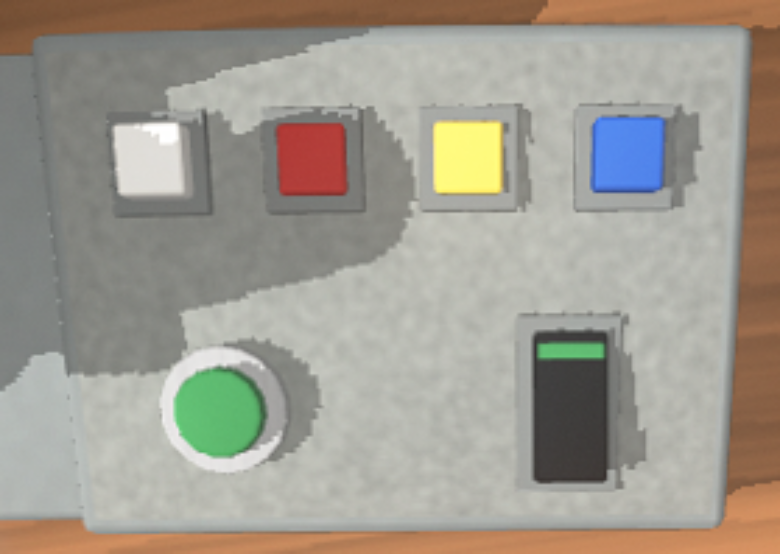

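Red and yellow read about 71 mm (down), blue and white 79 mm (up), and the rocker is on. Now start.

drive_tool(steps="-0.033 -0.0095 0 0 1;-0.033 -0.010 0 0 1;-0.0325 -0.010 0.01 0 1;0 0 0.045 0 1;0 0 0.045 0 1;0 0 0.045 0 1;0 0 0.03 0 1;0 0 0.015 0 1")

```text
t: 11.75
position: [543.8, 9.1, 103.0]
eef_rot: [-0.66, 0.751, 0.002, -0.003]
force: [-0.9, 0.1, 0.6]
finger_gap: 0.008
```

drive_tool(steps="0 0 0 0 1;0 0 0 0 1")

```text
t: 11.95
position: [546.6, 9.3, 107.1]
eef_rot: [-0.66, 0.751, 0.001, -0.001]
force: [0.8, 0.2, 0.5]
finger_gap: 0.004
```

Centred on start to about 1 mm. Descending to 77 mm, then pressing to the stop.

drive_tool(steps="0 -0.001 0.008 0 1;0 0 0.007 0 1;0 0 0.005 0 1;0 0 0.003 0 1;0 0 0.003 0 1;0 0 0.003 0 1;0 0 0.002 0 1;0 0 0 0 1")

```text
t: 12.75
position: [548.3, 9.1, 76.7]
eef_rot: [-0.66, 0.751, -0.0, -0.0]
force: [-1.9, 0.4, 4.2]
finger_gap: 0.01
```

drive_tool(steps="0 0 0.001 0 1;0 0 0.001 0 1;0 0 0 0 1")

```text
t: 13.05
position: [548.4, 9.1, 76.2]
eef_rot: [-0.66, 0.751, -0.0, 0.0]
force: [-5.6, -0.9, 17.1]
finger_gap: 0.002
```

drive_tool(steps="0 0 0.0005 0 1;0 0 0 0 1")

```text
t: 13.25
position: [548.4, 9.1, 76.1]
eef_rot: [-0.66, 0.751, -0.001, 0.0]
force: [-7.7, -0.6, 21.0]
finger_gap: 0.006
```

drive_tool(steps="0 0 -0.015 0 1;0 0 -0.04 0 1;0.02 0.02 -0.04 0 1;0.03 0.01 -0.045 0 1;0.03 0 -0.045 0 1;0.02 0 -0.035 0 1;0 0 0 0 1;0 0 0 0 1")

```text
t: 14.05
position: [507.5, -81.6, 287.1]
eef_rot: [-0.66, 0.752, -0.001, 0.001]
force: [0.2, -0.1, -1.1]
finger_gap: 0.006
```

```bash
python3 look.py w5; python3 hts.py; python3 - <<'E'
from rig import ctrl;import cv2
cv2.imwrite("pics/side5.png",ctrl.camera("side")["image"]);cv2.imwrite("pics/scene5.png",ctrl.camera("scene")["image"])
E
```

```text
[111   6] [396 208] 2.736842105263158 [507.46278985 -81.64845454 287.08039146]
white [644.   17.8  79.2]
red [637.8 -41.   71.3]
yellow [ 630.  -101.5   70.4]
blue [ 621.5 -160.5   79.3]
start [547.9   9.4  83.3]
stripe [ 551.1 -133.    72.8]
rocker -67 [ 510.3 -125.9   80.4]
rocker -45 [ 530.4 -128.3   76.7]
rocker -23 [ 552.2 -132.1   72. ]
deck [583.9 -66.   61.8]
```

View pics/w5.png

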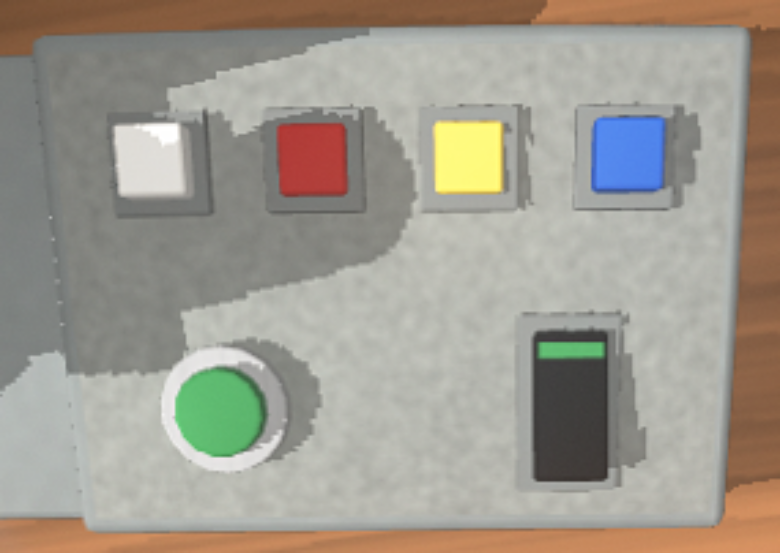

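View pics/scene5.png

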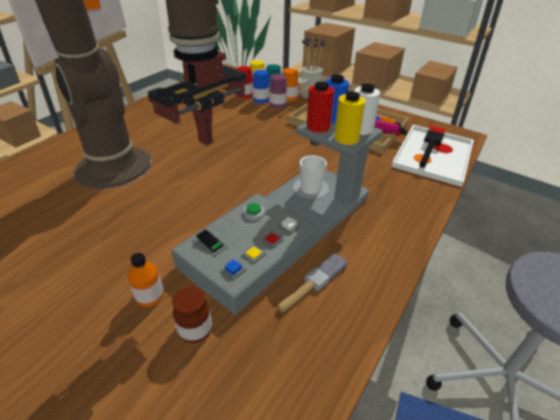

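The start button is back out at about 82 mm. Red and yellow are down, and blue and white are up. The cup (312,175), bottle (145,280), jar (192,314) and brush (313,283) are where they started, and the arm is clear.

```bash
python3 -c "
from rig import ctrl
print(ctrl.sign_off())"
```

```text
the job is handed in; nothing more can be done
None
```

The tinting machine is set going on orange and the job is handed in at about 14 s of the 58 s allowed. I switched on the power rocker, pushed red and then yellow fully down, and last pressed start, each to its hard stop with 18 to 24 N. Start then sprang back.

Last checks, using wrist-camera depth, which reads about 1 mm high:

| Item | Depth reading (mm) | State |
|---|---|---|
| Rocker stripe | 72–73 | on end down, near end up at 80 |
| Red key | 71.3 | down |
| Yellow key | 70.4 | down |
| Blue key | 79.3 | up |
| White key | 79.2 | up |
| Start button | 83.3 | out again |

- **Bystanders:** in the final scene picture the cup, bottle, jar and brush look unmoved. I compared by eye and did not measure them.
- **Rocker angle:** depth puts the rocker at about 0.38 to 0.39 rad, slightly short of the 0.4 given for fully on. That is within the depth noise, and it was pressed against its stop.
- **Other notes:** one depth reading failed because yellow and blue were partly out of view, so I repeated it from higher up. The tool also dipped about 9 mm too low above the red key before pressing, and it touched nothing.

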